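# One steady pass of the hand lap along a sprung, inclined bar

### The job

Take the hand lap by its wooden grip out of its tray, lay its stone flat and lengthwise on the inclined steel bar, its end flush with the orange-marked end of the bar, and press until the bar has sunk about half of its 14 mm spring travel. Keep that pressure and slide the lap slowly along the middle of the bar in one pass without letting up, until it is flush with the other end; never press the bar down to its stop. Then lift the lap off, set it back upright in its tray without dropping it, let go, and leave the oil bottle, the coupling and the ring gauge where they stand.

Things in the scene. Friction and masses are not known exactly. Their poses are not given: they have to be found in the camera images.
- lap: hand lap (loose, 0.2 to 0.33 kg): red-brown stone 44 x 80 mm (x, y) under an aluminium plate whose top is 20 mm above the stone's underside; on top in the middle a wooden grip 36 x 30 mm (x, y), from 20 to 65 mm above the underside. Origin: centre of the stone's underside; y along its length, z up. It starts flat in the tray, its y within 0.2 rad of the tray's y
- tray: black open tray, fixed, outside 88 x 122 mm (x, y), inside 78 x 112 mm, walls 14 mm high, inner floor 5 mm above the worktop. Origin: centre of its underside, on the worktop; y along its length, z up.
- rest: grey inclined rest, fixed, base 116 x 240 x 12 mm, carrying the sprung bar on a plate tilted 30 degrees towards the robot. Origin: on the worktop, straight below the middle of the bar's face; y along the bar to its orange end, x level and away from the robot, z up. Rest and tray may change places (one left, one right) and are turned a little
- bar_face (a point): centre of the steel bar's upper face, 105 mm above the worktop when free; moves with the bar. Face 56 x 200 mm (x, y). y level along the bar, to the end with the orange band (y = +100 mm); z the outward normal, tilted 30 degrees from vertical towards the robot; x up the slope. The lap is flush with an end when its centre is at y = +60 mm (orange) or -60 mm
- bar (a joint): how far the bar is pressed in against its springs, along the inward normal of its face, in m: 0 = free, 0.014 = at its stop. It starts to move at about 3.5 N and then needs about 1 N more per mm (about 10 N half-way, the lap's weight included); it springs back when released.
- oil_bottle: small white oil bottle with yellow band and red nozzle, 38 mm across, 107 mm high, loose bystander. Origin: centre of its underside.
- coupling_d: upright white coupling with a red hexagon nut, 31 x 28 mm, 56 mm high, loose bystander. Origin: centre of its underside.
- ring_gauge_a: black thread ring gauge lying flat, 65 mm across, 20 mm high, loose bystander. Origin: centre of its underside.
Things that resemble listed ones, but are neither listed nor needed, are in the scene too. Several things have the shape of the tray; the one meant has the colours described above.

How it is judged (in metres and radians):
On the way, in this order (a step that is already met when the one before it is completed fails the run):
1. the lap is lifted clear of its tray by the gripper (z of lap in the frame of tray above 0.04 m and contact force between the fingers and lap above 1 N), for 0.1 s.
2. the lap lies flat at the orange-marked end, the bar pressed in 3 to 11 mm (value of joint bar between 0.003 and 0.011 m and x of lap in the frame of bar_face between -0.015 and 0.015 m and z of lap in the frame of bar_face between -0.005 and 0.005 m and angle between the z axis of lap and the z axis of bar_face, either way round below 0.14 rad and angle between the y axis of lap and the y axis of bar_face, either way round below 0.25 rad and contact force between lap and bar above 1 N and y of lap in the frame of bar_face between 0.045 and 0.075 m), for 0.2 s.
3. first third of the pass, still flat and pressed (value of joint bar between 0.003 and 0.011 m and x of lap in the frame of bar_face between -0.015 and 0.015 m and z of lap in the frame of bar_face between -0.005 and 0.005 m and angle between the z axis of lap and the z axis of bar_face, either way round below 0.14 rad and angle between the y axis of lap and the y axis of bar_face, either way round below 0.25 rad and contact force between lap and bar above 1 N and y of lap in the frame of bar_face between 0.015 and 0.035 m), for 0.06 s.
4. middle of the pass, still flat and pressed (value of joint bar between 0.003 and 0.011 m and x of lap in the frame of bar_face between -0.015 and 0.015 m and z of lap in the frame of bar_face between -0.005 and 0.005 m and angle between the z axis of lap and the z axis of bar_face, either way round below 0.14 rad and angle between the y axis of lap and the y axis of bar_face, either way round below 0.25 rad and contact force between lap and bar above 1 N and y of lap in the frame of bar_face between -0.01 and 0.01 m), for 0.06 s.
5. last third of the pass, still flat and pressed (value of joint bar between 0.003 and 0.011 m and x of lap in the frame of bar_face between -0.015 and 0.015 m and z of lap in the frame of bar_face between -0.005 and 0.005 m and angle between the z axis of lap and the z axis of bar_face, either way round below 0.14 rad and angle between the y axis of lap and the y axis of bar_face, either way round below 0.25 rad and contact force between lap and bar above 1 N and y of lap in the frame of bar_face between -0.035 and -0.015 m), for 0.06 s.
6. the lap has reached the other end, still flat and pressed (value of joint bar between 0.003 and 0.011 m and x of lap in the frame of bar_face between -0.015 and 0.015 m and z of lap in the frame of bar_face between -0.005 and 0.005 m and angle between the z axis of lap and the z axis of bar_face, either way round below 0.14 rad and angle between the y axis of lap and the y axis of bar_face, either way round below 0.25 rad and contact force between lap and bar above 1 N and y of lap in the frame of bar_face between -0.075 and -0.045 m), for 0.06 s.
At the end, for the whole second after the job is handed in: the lap lies released, upright (0.06 rad) and at rest on its tray's floor (centre within 22 mm in x, 25 mm in y, origin under 8 mm up), the bar has sprung back (under 1.5 mm), and oil bottle, coupling and ring gauge stand upright within 25 mm of where they were (x of lap in the frame of tray between -0.022 and 0.022 m and y of lap in the frame of tray between -0.025 and 0.025 m and z of lap in the frame of tray between 0 and 0.008 m and angle between lap's own z axis and vertical below 0.06 rad and linear speed of lap below 0.02 m/s and value of joint bar below 0.0015 m and distance of each of oil_bottle, coupling_d, ring_gauge_a from where it was at the start of the episode below 0.025 m and angle between each of oil_bottle, coupling_d, ring_gauge_a's own z axis and vertical below 0.2 rad); the robot touches nothing.
It fails at once if the bar is pressed down to its stop (over 13 mm) (value of joint bar above 0.013 m).
It fails at once if the pass is broken: the lap is over the middle 80 mm of the bar, within 15 mm of its face, while the bar is pressed in less than 1.5 mm (y of lap in the frame of bar_face between -0.04 and 0.04 m and x of lap in the frame of bar_face between -0.03 and 0.03 m and z of lap in the frame of bar_face between -0.01 and 0.015 m and value of joint bar below 0.0015 m).
It fails at once if the lap is dropped (falls free faster than 0.45 m/s) (contact force between the fingers and lap below 0.05 N and linear speed of lap above 0.45 m/s).
It fails at once if the oil bottle, the coupling or the ring gauge is shifted by more than 25 mm or tipped (distance of any of oil_bottle, coupling_d, ring_gauge_a from where it was at the start of the episode above 0.025 m or angle between any of oil_bottle, coupling_d, ring_gauge_a's own z axis and vertical above 0.25 rad).
It also fails if it takes over 61 s, if anything falls off the work surface, if the arm or the gripper's body presses on something with over 40 N, if the wrist force passes 120 N, or if a joint passes its speed limit or range.

### The arm

A 6-joint arm with a two-finger parallel gripper is mounted at the origin on a cart in front of the work surface, level with it; the furniture and walls round the work are solid. World frame = base frame: x ahead of the robot, y to its left, z up, the work surface at z = 0. Lengths are in mm, angles in degrees, forces in N, time in s.
With the tool pointing down it reaches from about 300 to 850 mm from the base axis. Payload 4.2 kg.
Tool frame: the origin (TCP) lies between the finger pads; the fingertips stand 8 mm ahead of it and the grasp point (between the pads) lies 11 mm behind it; x points along the fingers, y is the direction in which the jaws open and shut, and the axes are right-handed (so a half turn about x gives the same grasp; the last joint's range is limited). The gripper opens to 91 mm and grips with 3 to 60 N. Pads are 32 mm wide; open, the fingers measure 118 mm over their backs; the gripper's body (76 mm by 178 mm) begins 60 mm behind the grasp point.
Start: joints at [64.286, 18.312, 89.639, -0, 72.044, -1.146], TCP at [239.077, 522.957, 221.976] pointing down, gripper open.
Joint ranges: [-177.97, 177.97], [-48.28, 115.42], [12.27, 149.76], [-77.06, 257.06], [2.81, 150.46], [-146.56, 146.56]. Speed limits (degrees/s): [147.25, 147.25, 180, 180, 180, 180].

### API

Orientations are given as [roll, pitch, yaw] about the fixed x, y, z axes, in that order (R = Rz(yaw) Ry(pitch) Rx(roll)).
In Python, from workcell import env gives the robot as it stands.
- The arm moves only by the tool arm_command, never from a script. Its arguments are lists of equal length, an entry for each row: "slide": the shift along the tool's x, y, z in cm, a list of three; "turn": the turn, a rotation vector about the tool's x, y, z in rad, a list of three; "grip": the closure in counts, from 0 (fully open) to 255 (shut). A call has 1 to 20 rows; each row is the pose to reach, as a shift and turn from the pose commanded when the call began, along the tool's axes at that moment; what a row does not reach only later rows make up. A row lasts 1/12 s, in which the tool goes at most 41.7 mm and 7.16 degrees, less where a joint would pass 70% of its speed; a pose out of reach is approached as far as the arm can. A call with a gripper value outside its range is refused whole. The fingers move at their own pace and stop on an object; "newtons" is the grip in N (left out, the last holds). Time passes only in rows, so rows that repeat a pose let the fingers close. It gives the time, the measured TCP pose, the force and the opening at its end, in the units of the state.
- env.state(): the state, without advancing time (a new reading comes with each control period).
- env.grab_frame(name): name is "scene" or "side" or "wrist"; returns (picture, depth): 480x640x3 uint8, red, green, blue; 480x640 float32, mm along the optical axis (not along the pixel's ray), 0 where there is no reading.
- env.calibration(name): a dict with "K" (3x3 intrinsics, pixels), "k1" (the pictures are not rectified: a ray, as slopes to the right and down, at radius r is drawn at 1 + k1 r^2 times it, then the intrinsics apply), "camera_from_world" (4x4, takes a point from world to camera coordinates); the wrist camera has in their place "T_tool_cam" (4x4, takes a point from camera to tool coordinates, whose origin is the TCP and whose axes are the tool frame's). Camera axes: x right, y up, looking along -z (the intrinsics and any distortion apply to the point x, -y, -z); pixel columns grow to the right and rows downward; lengths in mm; the calibration is good to about 2 mm. A picture is of the moment at which its call begins: read the wrist's pose just before it. calibration takes no time and is no camera call.
- env.job_done(): hands the job in, once; it reports no verdict.
Trained networks look in the newest picture that a camera, given by its name, has taken for a name from the list of things; names that differ only in an ending like _2 or _b are one class to them, and where a whole thing is asked for, a point or a joint stands for the part that bears it (a point fixed in the world has none). Each returns a list of dicts, best first, with "p" (0 to 1); they miss things now and then, are a little off and sometimes report something else, mostly with a low value. They report only what shows in the picture. A call takes as long as a camera call. They do not tell look-alikes from the thing itself.
- env.search_frame(camera, label): "point" ([x, y, z] in mm, in world coordinates, good to about 4 mm: the middle of the surface that is visible of it).
The state is a dict: "time_s": time; "qpos": joint angles; "qvel": joint speeds; "effort": joint torques, N m; "ee_pos": TCP position; "ee_rot": TCP orientation; "force": force on the tool from outside, world axes, zero at the start; "torque": the same for the moment, N m; "gripper_width": finger opening in mm.
Only numpy, scipy, OpenCV 4.12 (cv2) and the standard library are available. Lean on these libraries where they do the work, as an engineer would, in place of code of your own. Each camera call takes 0.05 s, during which the arm holds its last target.

## Working session

There is one attempt and no reset: what is moved stays moved. The work goes in short steps, Python scripts to look and compute and a tool call to move; the robot and the scene stay as the last step left them, time stands still between calls to the robot, and variables do not carry over. Pictures are saved under pics/ and viewed, and the job is handed in when it is done.

Besides the shell and the picture viewer there is one more tool, called after ">>>" in YAML: its name, and indented under it one key for each argument. arm_command: Moves the arm, as the interface text tells. Its arguments: {"type":"object","properties":{"slide":{"type":"array","items":{"type":"array","items":{"type":"number"}}},"turn":{"type":"array","items":{"type":"array","items":{"type":"number"}}},"grip":{"type":"array","items":{"type":"number"}},"newtons":{"type":"number"}},"required":["slide","turn","grip"]}

```bash
ls; mkdir -p pics
python3 - <<'E'
from workcell import env
import cv2,numpy as np
print(env.state())
for n in ["scene","side","wrist"]:
    im,d=env.grab_frame(n); cv2.imwrite(f"pics/{n}0.png",im[:,:,::-1]); np.save(f"pics/{n}0.npy",d)
    print(n,env.calibration(n))
    for l in ["lap","tray","rest","bar_face","oil_bottle","coupling_d","ring_gauge_a"]:
        try: print(l,[(np.round(r["point"]),round(r["p"],2)) for r in env.search_frame(n,l)][:4])
        except Exception as e: print(l,e)
E
```

```text
pics
{'time_s': 0.0, 'qpos': array([ 6.42861266e+01,  1.83533322e+01,  8.97057386e+01, -2.41589523e-03,
        7.20452762e+01, -1.14554481e+00]), 'qvel': array([ 0.08908876,  0.01713382, -0.03575625, -0.01380009,  0.08646785,
       -0.03384588]), 'effort': array([-1.15172479e-03, -4.12465811e+01, -2.31968790e+01,  7.25232367e-02,
        4.57780052e-02, -1.56904466e-04]), 'ee_pos': array([238.86650112, 522.49543023, 221.10785307]), 'ee_rot': array([ -89.88455703,   89.89562758, -114.45213884]), 'force': array([ 0.48084803, -0.51559727, -0.16274465]), 'torque': array([-0.01712307,  0.04144025, -0.00972347]), 'gripper_width': 91.33735123457485}
scene {'K': array([[617.39395423,   0.        , 326.45323906],
       [  0.        , 617.39395423, 235.15125686],
       [  0.        ,   0.        ,   1.        ]]), 'k1': -0.022937592449259577, 'camera_from_world': array([[ 6.63328735e-01, -7.48324731e-01,  2.25530111e-03,
        -3.44054912e+02],
       [ 4.39952703e-01,  3.92416506e-01,  8.07744331e-01,
        -3.10238469e+02],
       [-6.05340077e-01, -5.34807800e-01,  5.89528633e-01,
 
[... 1345 characters left out ...]
 0.88)]
coupling_d []
ring_gauge_a [(array([643., -18.,  20.]), 0.87)]
wrist {'K': array([[359.29886711,   0.        , 318.22912876],
       [  0.        , 359.29886711, 240.60890357],
       [  0.        ,   0.        ,   1.        ]]), 'k1': -0.04603146945017857, 'T_tool_cam': array([[ 4.75130791e-04,  2.65956301e-01, -9.63984969e-01,
        -1.62275257e+02],
       [ 9.99999876e-01,  1.90188972e-05,  4.98129061e-04,
         1.05294606e+00],
       [ 1.50814494e-04, -9.63985086e-01, -2.65956259e-01,
        -7.50866069e+01],
       [ 0.00000000e+00,  0.00000000e+00,  0.00000000e+00,
         1.00000000e+00]])}
lap []
tray []
rest []
bar_face []
oil_bottle []
coupling_d []
ring_gauge_a []
```

View pics/scene0.png

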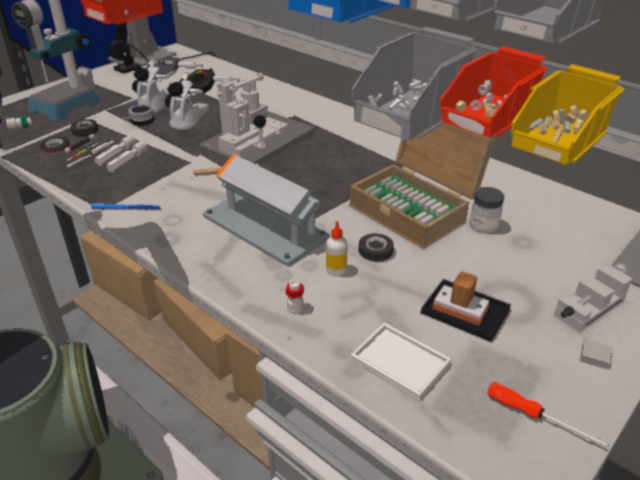

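View pics/side0.png

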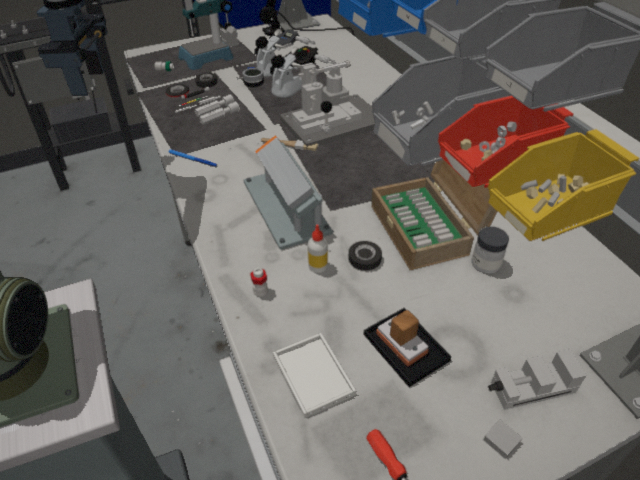

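View pics/wrist0.png

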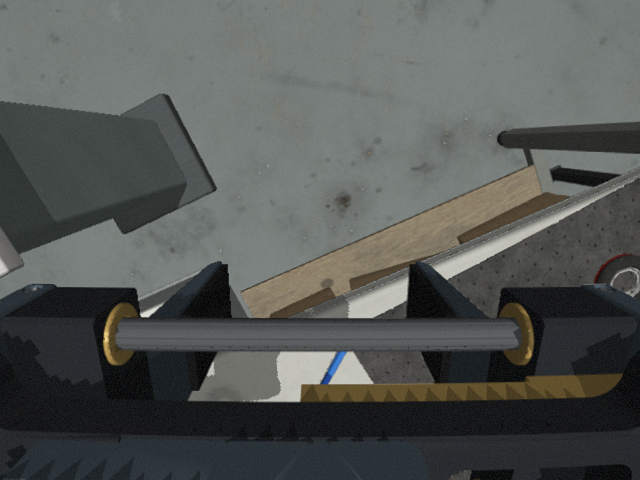

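The scene view shows the rest at about (265,205) with its orange end at upper left, the lap in the black tray at (465,300), and a white decoy tray at (400,360). The oil bottle (337,250), coupling (295,297) and ring gauge (376,247) stand between the rest and the tray. The wrist view shows only floor so far. Next I'll fit the poses from depth.

```bash
cat > h.py <<'E'
import numpy as np, cv2
from scipy.spatial.transform import Rotation as R
def rot(rpy): return R.from_euler('xyz',rpy,degrees=True).as_matrix()
def rays(cal,u,v):
    K=cal["K"]; u=np.asarray(u,float);v=np.asarray(v,float)
    xd=(u-K[0,2])/K[0,0]; yd=(v-K[1,2])/K[1,1]; x,y=xd.copy(),yd.copy()
    for _ in range(10):
        s=1+cal["k1"]*(x*x+y*y); x=xd/s;y=yd/s
    return x,y
def cloud(cal,d,T=None):
    v,u=np.mgrid[0:480,0:640]; x,y=rays(cal,u,v)
    P=np.stack([x*d,-y*d,-d,np.ones_like(d)],-1)
    if T is None: T=np.linalg.inv(cal["camera_from_world"])
    P=(P@T.T)[...,:3]; P[d<=0]=np.nan
    return P
def wristT(cal,st):
    A=np.eye(4);A[:3,:3]=rot(st["ee_rot"]);A[:3,3]=st["ee_pos"]
    return A@cal["T_tool_cam"]
E
cat > m.py <<'E'
from workcell import env
from h import *
print(np.round(rot(env.state()["ee_rot"]),2).tolist())
for n in ["scene","side"]:
    cal=env.calibration(n); im=cv2.imread(f"pics/{n}0.png")[:,:,::-1].astype(int); d=np.load(f"pics/{n}0.npy")
    P=cloud(cal,d); X,Y,Z=P[...,0],P[...,1],P[...,2]
    wt=(X>500)&(X<580)&(Y>-130)&(Y<-60); print(n,"table z",np.nanmedian(Z[wt]))
    # bar face
    m=(abs(X-557)<80)&(abs(Y-178)<140)&(Z>80)&(Z<130)
    Q=P[m]
    for it in range(6):
        c=np.mean(Q,0); U,S,V=np.linalg.svd(Q-c,full_matrices=False); nn=V[2]*np.sign(V[2][2])
        A=P[m]; Q=A[abs((A-c)@nn)<max(3,12-3*it)]
    print("bar n",nn,"tilt",np.degrees(np.arccos(nn[2])),"N",len(Q))
    ya=np.cross([0,0,1],nn); ya/=np.linalg.norm(ya); 
    if ya[1]<0: ya=-ya
    xa=np.cross(ya,nn)
    q=np.stack([(Q-c)@xa,(Q-c)@ya],1).astype(np.float32)
    r=cv2.minAreaRect(q); print("rect",r, "pctl",np.percentile(q,[0.5,99.5],axis=0).round(1).tolist())
    print("yaw of y axis from world y",np.degrees(np.arctan2(-ya[0],ya[1])),"centre by rect",c+xa*r[0][0]+ya*r[0][1])
    og=m&(im[...,0]>180)&(im[...,2]<90)&(im[...,1]<160); print("orange",P[og].mean(0),og.sum())
    # grip top
    g=(abs(X-600)<70)&(abs(Y+235)<80)
    t=g&(Z>64)&(Z<78); q=P[t]; r=cv2.minAreaRect(q[:,:2].astype(np.float32)); print("grip top",q.mean(0),len(q),r)
    t=g&(Z>20)&(Z<30); q=P[t]; r=cv2.minAreaRect(q[:,:2].astype(np.float32)); print("plate",q.mean(0),len(q),r)
    t=g&(im.max(-1)<55)&(Z<22)&(Z>-3); 
    t=cv2.morphologyEx(t.astype(np.uint8),cv2.MORPH_OPEN,np.ones((3,3)))>0
    q=P[t]; r=cv2.minAreaRect(q[:,:2].astype(np.float32)); print("tray",len(q),r,np.nanmin(q,0),np.nanmax(q,0))
E
python3 m.py
```

```text
[[0.0, 0.42, 0.91], [0.0, 0.91, -0.42], [-1.0, 0.0, 0.0]]
scene table z -1.3459082974863463
bar n [-0.498901   -0.00128035  0.86665804] tilt 29.927425829851177 N 2292
rect ((0.12213516235351562, 5.5294189453125), (205.98080444335938, 57.95014572143555), 89.51599884033203) pctl [[-27.4, -94.4], [28.3, 105.3]]
yaw of y axis from world y 0.14703980541581 centre by rect [557.58980358 199.62246578 103.44603755]
orange [558.52016282 296.60279216 103.99240281] 77
grip top [ 607.93789875 -213.11557931   67.91868172] 291 ((609.5485229492188, -212.21022033691406), (38.08393859863281, 30.285158157348633), 10.504188537597656)
plate [ 605.67709683 -215.79901125   23.58596944] 645 ((609.6934814453125, -212.01504516601562), (45.64984130859375, 78.55525207519531), 10.869855880737305)
tray 1356 ((613.3505859375, -220.57168579101562), (92.15373992919922, 120.662841796875), 8.247699737548828) [ 561.76946251 -285.316855     -0.6534491 ] [ 665.54162124 -156.22648958   16.48866564]
side table z 0.6543930956419217
bar n [-0.50244283  0.00347392  0.86460345] tilt 30.16254437859032 N 1732
rect ((-0.14107322692871094, 7.681358337402344), (204.62075805664062, 57.150657653808594), 89.62577819824219) pctl [[-28.0, -91.8], [27.6, 107.2]]
yaw of y axis from world y -0.39614037450563433 centre by rect [559.82185584 198.72476943 105.06521428]
orange [560.75321121 295.45325335 105.60980192] 35
grip top [ 610.23739097 -213.72984951   69.70898833] 378 ((610.9237060546875, -212.40451049804688), (35.482810974121094, 31.414636611938477), 10.71640396118164)
plate [ 608.43146134 -223.09205671   24.92852754] 630 ((611.6656494140625, -212.05557250976562), (43.11212158203125, 80.52236938476562), 10.762709617614746)
tray 1765 ((615.867431640625, -220.69146728515625), (87.6069564819336, 120.36091613769531), 9.13225269317627) [ 564.03166966 -286.31359216   -2.00541343] [ 667.15327315 -164.32146739   18.1084283 ]
```

```bash
cat >> h.py <<'E'
import json
def down(heading): # tool x down, tool y at heading deg
    h=np.radians(heading); x=np.array([0,0,-1.]); y=np.array([np.cos(h),np.sin(h),0]); return np.stack([x,y,np.cross(x,y)],1)
def face(yaw): # tool x = -face normal, tool y = +bar y ; yaw = rest yaw deg
    w=np.radians(yaw); Rz=R.from_euler('z',yaw,degrees=True).as_matrix()
    n=Rz@np.array([-.5,0,np.sqrt(.75)]); y=Rz@np.array([0,1.,0]); x=-n
    return np.stack([x,y,np.cross(x,y)],1)
def load(): c=json.load(open('cmd.json')); return np.array(c['p']),np.array(c['R'])
def save(p,Rm): json.dump({'p':list(map(float,p)),'R':np.asarray(Rm).tolist()},open('cmd.json','w'))
def plan(p,Rm):
    p0,R0=load(); s=R0.T@(np.array(p)-p0)/10; t=R.from_matrix(R0.T@Rm).as_rotvec()
    print("slide",s.round(3).tolist(),"turn",t.round(4).tolist())
def apply(s,t): # after the move as sent
    p0,R0=load(); save(p0+R0@np.array(s)*10, R0@R.from_rotvec(t).as_matrix())
E
python3 - <<'E'
from h import *
save([239.077,522.957,221.976],down(64.286+1.146))
plan([610.5,-212.3,160],down(100.7))
E
```

```text
slide [6.198, -51.427, 64.35] turn [-0.6155, 0.0, 0.0]
```

>>> arm_command:
  slide:
    - [0,-0.7,0.9]
    - [0,-2,2.5]
    - [0,-4.3,5.4]
    - [0,-6.7,8.4]
    - [0,-9.2,11.5]
    - [0,-11.7,14.6]
    - [0,-14.2,17.7]
    - [0,-16.7,20.9]
    - [0,-19.2,24]
    - [0,-21.7,27.1]
    - [0,-24.2,30.2]
    - [0,-26.7,33.4]
    - [0,-29.2,36.5]
    - [0,-31.7,39.6]
    - [0,-34.2,42.8]
    - [0,-36.7,45.9]
    - [0,-39.2,49]
    - [0,-41.7,52.1]
    - [0,-44.2,55.3]
    - [0,-46.6,58.3]
  turn:
    - [-0.02,0,0]
    - [-0.05,0,0]
    - [-0.08,0,0]
    - [-0.12,0,0]
    - [-0.16,0,0]
    - [-0.2,0,0]
    - [-0.24,0,0]
    - [-0.28,0,0]
    - [-0.32,0,0]
    - [-0.36,0,0]
    - [-0.4,0,0]
    - [-0.44,0,0]
    - [-0.48,0,0]
    - [-0.51,0,0]
    - [-0.54,0,0]
    - [-0.57,0,0]
    - [-0.59,0,0]
    - [-0.61,0,0]
    - [-0.6155,0,0]
    - [-0.6155,0,0]
  grip: [0,0,0,0,0,0,0,0,0,0,0,0,0,0,0,0,0,0,0,0]
  newtons: 45

```text
time_s: 2.87
ee_pos: [576.2, -145.5, 222.0]
ee_rot: [-9.6, 90.0, 1.1]
force: [-0.1, 1.2, 0.9]
gripper_width: 91.3
```

Run:
```python
from workcell import env
from h import *
apply([0,-46.6,58.3],[-0.6155,0,0]); print(load()[0])
s=env.state(); print(s['time_s'],s['ee_pos'],s['qpos'].round(1)); print(rot(s['ee_rot']).round(3).tolist(),load()[1].round(3).tolist())
plan([610.5,-212.3,160],down(100.7))
```

```text
[ 575.54693553 -143.25091236  221.976     ]
2.8667 [ 576.24005434 -145.50129092  221.96699195] [ -15.3   20.    87.     0.    72.9 -116. ]
[[0.0, -0.185, 0.983], [0.0, 0.983, 0.185], [-1.0, -0.0, 0.0]] [[0.0, -0.186, 0.983], [0.0, 0.983, 0.186], [-1.0, 0.0, 0.0]]
slide [6.198, -7.434, 2.153] turn [-0.0, 0.0, 0.0]
```

>>> arm_command:
  slide:
    - [1,-2.2,0.7]
    - [2.2,-4.2,1.2]
    - [3.4,-5.6,1.6]
    - [4.6,-6.6,1.9]
    - [5.6,-7.2,2.1]
    - [6.2,-7.4,2.2]
    - [6.2,-7.4,2.2]
    - [6.2,-7.4,2.2]
  turn:
    - [0,0,0]
    - [0,0,0]
    - [0,0,0]
    - [0,0,0]
    - [0,0,0]
    - [0,0,0]
    - [0,0,0]
    - [0,0,0]
  grip: [0,0,0,0,0,0,0,0]

```text
time_s: 3.53
ee_pos: [610.7, -210.9, 159.8]
ee_rot: [121.9, 89.9, 132.7]
force: [-0.1, 0.1, 0.4]
gripper_width: 91.5
```

Run:
```python
from workcell import env
from h import *
apply([6.2,-7.4,2.2],[0,0,0]); print(load()[0])
s=env.state(); print(s['time_s'],s['ee_pos'],s['force'],s['qpos'].round(1))
im,d=env.grab_frame("wrist"); cv2.imwrite("pics/w1.png",im[:,:,::-1])
P=cloud(env.calibration("wrist"),d,wristT(env.calibration("wrist"),s)); X,Y,Z=[P[...,i] for i in range(3)]
g=(abs(X-612)<70)&(abs(Y+218)<80)
for nm,a,b in [("table",-5,3),("grip",64,78),("plate",21,29),("floor/rim",3.5,17)]:
    t=g&(Z>a)&(Z<b); q=P[t]
    if len(q)>20: print(nm,len(q),np.median(q,0).round(1),cv2.minAreaRect(q[:,:2].astype(np.float32)))
t=g&(im.max(-1)<60)&(Z<19)&(Z>-3); t=cv2.morphologyEx(t.astype(np.uint8),cv2.MORPH_OPEN,np.ones((3,3)))>0
q=P[t];print("tray",len(q),cv2.minAreaRect(q[:,:2].astype(np.float32)))
```

```text
[ 610.9008147  -211.88110416  159.976     ]
3.5333 [ 610.68379437 -210.93957838  159.8381239 ] [-0.12724399  0.11960747  0.35179199] [ -20.1   27.1   85.     0.    68.  -120.8]
table 12275 [ 5.738e+02 -2.193e+02 -5.000e-01] ((611.9966430664062, -218.0035400390625), (139.97471618652344, 159.98245239257812), 0.005418211687356234)
grip 1856 [ 609.8 -210.9   69.2] ((611.3922729492188, -210.76670837402344), (36.39893341064453, 29.766942977905273), 11.353036880493164)
plate 2685 [ 607.7 -212.3   24.5] ((611.1626586914062, -210.68646240234375), (42.380496978759766, 78.13260650634766), 11.353137969970703)
floor/rim 7938 [ 610.3 -231.7    5.3] ((616.18408203125, -218.0299530029297), (88.34993743896484, 122.64949798583984), 8.98646068572998)
tray 7731 ((619.1351928710938, -219.7681884765625), (93.61619567871094, 124.03849029541016), 8.973647117614746)
```

View pics/w1.png

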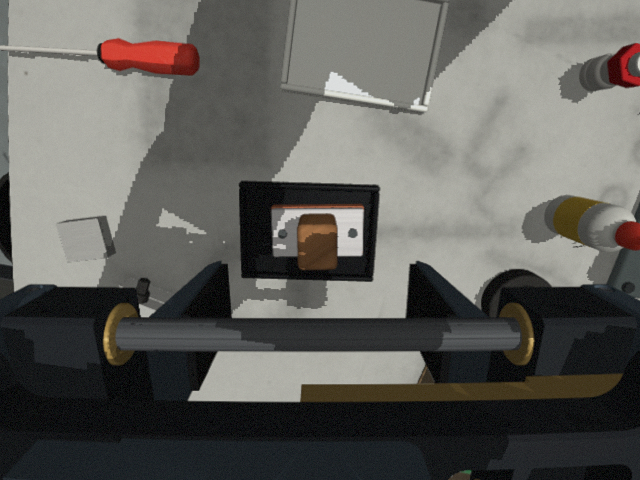

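The wrist view shows the lap's grip at (317,240), centred between the fingers, inside the black tray spanning (240–378, 182–280). The fits agree within 1–2 mm, so I'll descend and grip.

>>> arm_command:
  slide:
    - [1,0,0]
    - [2.5,0,0]
    - [4.3,0,0]
    - [6.2,0,0]
    - [8,0,0]
    - [9.5,0,0]
    - [10.7,0,0]
    - [11.5,0,0]
    - [11.9,0,0]
    - [12,0,0]
    - [12,0,0]
    - [12,0,0]
    - [12,0,0]
    - [12,0,0]
    - [12,0,0]
    - [12,0,0]
    - [12,0,0]
    - [12,0,0]
  turn:
    - [0,0,0]
    - [0,0,0]
    - [0,0,0]
    - [0,0,0]
    - [0,0,0]
    - [0,0,0]
    - [0,0,0]
    - [0,0,0]
    - [0,0,0]
    - [0,0,0]
    - [0,0,0]
    - [0,0,0]
    - [0,0,0]
    - [0,0,0]
    - [0,0,0]
    - [0,0,0]
    - [0,0,0]
    - [0,0,0]
  grip: [0,0,0,0,0,0,0,0,0,0,255,255,255,255,255,255,255,255]
  newtons: 45

```text
time_s: 5.08
ee_pos: [610.9, -211.9, 40.0]
ee_rot: [9.4, 90.0, 20.1]
force: [-0.1, 1.0, 0.3]
gripper_width: 40.9
```

Run:
```python
from workcell import env
from h import *
apply([12,0,0],[0,0,0]); print(load()[0])
s=env.state(); print(s['ee_pos'],s['force'],s['gripper_width'])
```

```text
[ 610.9008147  -211.88110416   39.976     ]
[ 610.93607724 -211.89272959   39.98269667] [-0.13219098  0.95878635  0.31312855] 40.851864775522685
```

Still closing; give it a little more time.

>>> arm_command:
  slide:
    - [0,0,0]
    - [0,0,0]
    - [0,0,0]
    - [0,0,0]
    - [0,0,0]
  turn:
    - [0,0,0]
    - [0,0,0]
    - [0,0,0]
    - [0,0,0]
    - [0,0,0]
  grip: [255,255,255,255,255]

```text
time_s: 5.5
ee_pos: [610.9, -211.8, 39.9]
ee_rot: [98.0, 90.0, 108.7]
force: [0.3, -0.6, 0.5]
gripper_width: 29.5
```

>>> arm_command:
  slide:
    - [-0.4,0,0]
    - [-1,0,0]
    - [-2,0,0]
    - [-3.3,0,0]
    - [-5,0,0]
    - [-7,0,0]
    - [-9,0,0]
    - [-11,0,0]
    - [-13,0,0]
    - [-15,0,0]
    - [-17,0,0]
    - [-18.6,0,0]
    - [-19.6,0,0]
    - [-20,0,0]
    - [-20,0,0]
  turn:
    - [0,0,0]
    - [0,0,0]
    - [0,0,0]
    - [0,0,0]
    - [0,0,0]
    - [0,0,0]
    - [0,0,0]
    - [0,0,0]
    - [0,0,0]
    - [0,0,0]
    - [0,0,0]
    - [0,0,0]
    - [0,0,0]
    - [0,0,0]
    - [0,0,0]
  grip: [255,255,255,255,255,255,255,255,255,255,255,255,255,255,255]

```text
time_s: 6.75
ee_pos: [611.1, -212.0, 241.1]
ee_rot: [-27.4, 89.9, -16.7]
force: [0.7, 0.2, -2.9]
gripper_width: 29.8
```

Run:
```python
from workcell import env
from h import *
apply([-20,0,0],[0,0,0]); print(load()[0])
s=env.state(); print(s['ee_pos'],s['force'],s['gripper_width'])
im,d=env.grab_frame("wrist"); cv2.imwrite("pics/w2.png",im[:,:,::-1])
im,d=env.grab_frame("side"); cv2.imwrite("pics/s2.png",im[:,:,::-1])
y=np.array([0,1,0]);n=np.array([-.5,0,.866]);B=np.array([558.7,199.2,105])
T=B+60*y+n*135; print(T); plan(T,face(0))
```

```text
[ 610.9008147  -211.88110416  239.976     ]
[ 611.09586204 -211.96472749  241.06017604] [ 0.67860268  0.19509166 -2.89143982] 29.822397971331256
[491.2  259.2  221.91]
slide [1.807, 48.511, -3.018] turn [0.1824, -0.5221, -0.0489]
```

View pics/w2.png

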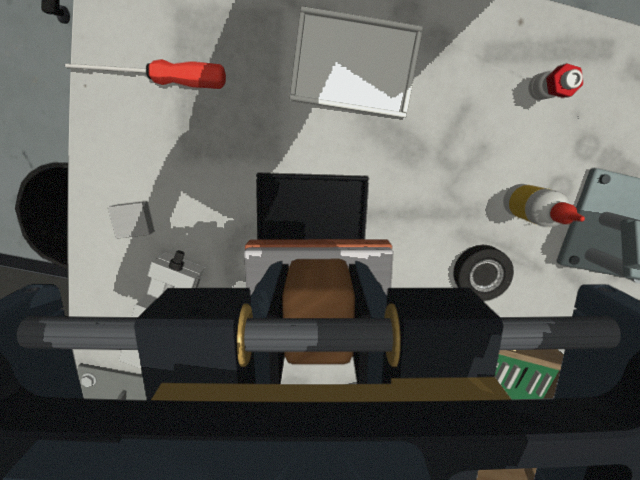

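View pics/s2.png

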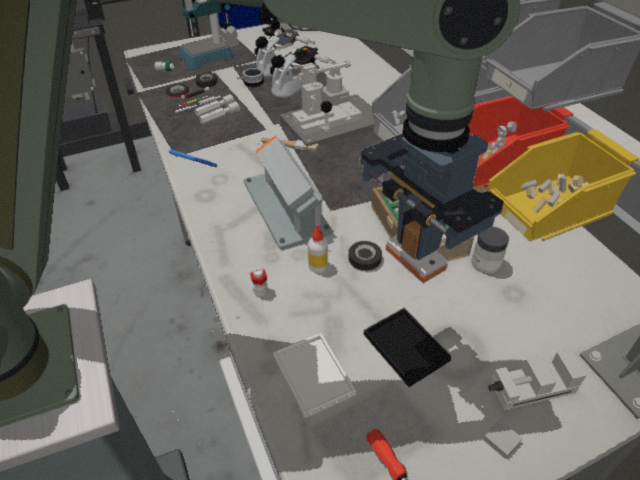

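The wrist view shows the lap held level between the fingers at (318,300), with the empty black tray behind it at (312,205). The side view agrees, with the lap hanging at (418,260). Next I move to hover over the orange end.

>>> arm_command:
  slide:
    - [0,0.8,0]
    - [0.1,2.3,-0.1]
    - [0.2,4.5,-0.3]
    - [0.3,7.3,-0.5]
    - [0.4,10.3,-0.6]
    - [0.5,13.4,-0.8]
    - [0.6,16.5,-1]
    - [0.7,19.7,-1.2]
    - [0.9,22.9,-1.4]
    - [1,26.1,-1.6]
    - [1.1,29.3,-1.8]
    - [1.2,32.4,-2]
    - [1.3,35.5,-2.2]
    - [1.4,38.5,-2.4]
    - [1.5,41.3,-2.6]
    - [1.6,43.8,-2.7]
    - [1.7,45.9,-2.8]
    - [1.8,47.4,-2.9]
    - [1.8,48.3,-3]
    - [1.8,48.5,-3]
  turn:
    - [0,0,0]
    - [0.01,-0.02,0]
    - [0.02,-0.05,-0.005]
    - [0.03,-0.08,-0.008]
    - [0.04,-0.115,-0.011]
    - [0.052,-0.15,-0.014]
    - [0.064,-0.185,-0.017]
    - [0.077,-0.22,-0.02]
    - [0.09,-0.255,-0.024]
    - [0.1,-0.29,-0.027]
    - [0.113,-0.325,-0.03]
    - [0.125,-0.36,-0.034]
    - [0.137,-0.395,-0.037]
    - [0.15,-0.43,-0.04]
    - [0.16,-0.46,-0.043]
    - [0.17,-0.485,-0.045]
    - [0.177,-0.505,-0.047]
    - [0.18,-0.517,-0.048]
    - [0.182,-0.522,-0.049]
    - [0.182,-0.522,-0.049]
  grip: [255,255,255,255,255,255,255,255,255,255,255,255,255,255,255,255,255,255,255,255]

```text
time_s: 8.52
ee_pos: [489.4, 260.5, 220.4]
ee_rot: [-0.1, 60.2, 0.1]
force: [0.3, 0.3, -2.4]
gripper_width: 30.0
```

>>> arm_command:
  slide:
    - [0,0,0]
    - [0,0,0]
    - [0,0,0]
    - [0,0,0]
  turn:
    - [0,0,0]
    - [0,0,0]
    - [0,0,0]
    - [0,0,0]
  grip: [255,255,255,255]

```text
time_s: 8.85
ee_pos: [491.5, 258.3, 221.9]
ee_rot: [-0.0, 60.0, -0.1]
force: [-0.6, -0.4, -1.3]
gripper_width: 29.6
```

Run:
```python
from workcell import env
from h import *
apply([1.8,48.5,-3],[.182,-.522,-.049]); print(load()[0])
s=env.state(); print(s['ee_pos'],s['force'],s['gripper_width'],s['qpos'].round(1)); print(rot(s['ee_rot']).round(3).tolist())
cals=env.calibration("wrist")
im,d=env.grab_frame("wrist"); cv2.imwrite("pics/w3.png",im[:,:,::-1])
P=cloud(cals,d,wristT(cals,s)); np.save("pics/w3P.npy",P)
```

```text
[491.39424373 259.12120952 221.976     ]
[491.51181152 258.28773841 221.89352881] [-0.57038409 -0.42627684 -1.3142537 ] 29.634660271817783 [ 36.7   6.2 112.6 -27.8  39.8 -35. ]
[[0.5, 0.001, 0.866], [-0.001, 1.0, -0.001], [-0.866, -0.0, 0.5]]
```

View pics/w3.png

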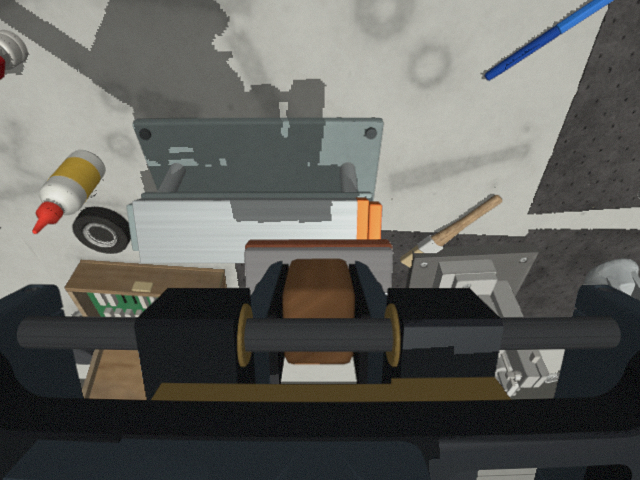

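Run:
```python
from h import *
P=np.load("pics/w3P.npy"); im=cv2.imread("pics/w3.png")[:,:,::-1].astype(int)
n=np.array([-.5,0,.8660254]);x=np.array([.8660254,0,.5]);B=np.array([558.7,199.2,105])
D=P-B; fx,fy,fz=D@x,D[...,1],D@n
m=(abs(fz)<6)&(abs(fx)<40)&(abs(fy)<120)
Q=P[m];c=np.median(Q,0)
A=np.c_[fx[m],fy[m],np.ones(m.sum())];print("N",m.sum(),"fz fit",np.linalg.lstsq(A,fz[m],rcond=None)[0],np.median(fz[m]))
lo,hi=[],[]
for r in range(205,238,4):
    k=np.where(m[r])[0]
    print(r,"fy range",fy[r,k].min().round(1),fy[r,k].max().round(1),"fz ends",fz[r,k[:3]].round(1),fz[r,k[-3:]].round(1))
for c in range(140,370,25):
    k=np.where(m[:,c])[0]; print(c,"fx",fx[k,c].min().round(1),fx[k,c].max().round(1),"fy",fy[k,c].mean().round(1))
og=(im[...,0]>190)&(im[...,2]<80)&(abs(fz)<30); og[:190]=0
for r in (215,225,233):
    k=np.where(og[r])[0]; print(r,[(int(i),fy[r,i].round(1),fz[r,i].round(1)) for i in k])
```

```text
N 11839 fz fit [ 9.30955439e-03 -5.05769686e-04 -5.75532697e-01] -0.5757234821161823
205 fy range -98.1 101.5 fz ends [-0.7 -0.8 -0.1] [-1.  -0.4 -0.4]
209 fy range -97.3 101.7 fz ends [-0.   0.7  0. ] [-0.8  0.1 -1.2]
213 fy range -97.7 101.8 fz ends [-1.6 -0.1 -1. ] [-1.7 -0.4 -0.5]
217 fy range -98.2 101.1 fz ends [-1.6 -0.9 -0.9] [-1.3  0.7 -1.2]
221 fy range -97.0 101.2 fz ends [-0.2  0.2  0.3] [ 0.7 -0.2 -0.5]
225 fy range -97.6 101.3 fz ends [-0.4 -1.2 -1.6] [-1.7 -0.5 -0.9]
229 fy range -96.8 101.3 fz ends [ 0.4  0.1 -0.4] [-0.9 -0.3 -0. ]
233 fy range -98.0 101.4 fz ends [-0.9 -1.5 -0.2] [ 0.  -0.9  0.3]
237 fy range -96.2 101.6 fz ends [ 0.   1.  -1.3] [ 0.2 -0.2 -0.5]
140 fx -27.7 26.2 fy -94.0
165 fx -28.2 26.5 fy -72.0
190 fx -28.3 26.7 fy -50.2
215 fx -28.1 26.9 fy -28.6
240 fx -28.0 26.9 fy -7.0
265 fx -28.1 4.9 fy 14.8
290 fx -27.9 4.7 fy 36.0
315 fx -28.3 5.4 fy 57.1
340 fx -28.2 4.8 fy 78.3
365 fx -28.2 5.1 fy 99.4
215 [(39, np.float64(-190.2), np.float64(-9.7)), (40, np.float64(-189.1), np.float64(-9.5)), (41, np.float64(-188.8), np.float64(-10.3)), (42, np.float64
[... 536 characters left out ...]
115.0), np.float64(-18.1))]
225 [(36, np.float64(-188.6), np.float64(-2.0)), (37, np.float64(-188.1), np.float64(-2.5)), (38, np.float64(-186.6), np.float64(-1.9)), (39, np.float64(-186.9), np.float64(-3.4)), (367, np.float64(101.3), np.float64(-0.9)), (369, np.float64(105.5), np.float64(-18.1)), (370, np.float64(106.4), np.float64(-17.7)), (374, np.float64(110.1), np.float64(-18.4)), (380, np.float64(115.6), np.float64(-18.9))]
233 [(34, np.float64(-189.9), np.float64(0.5)), (35, np.float64(-188.0), np.float64(1.6)), (358, np.float64(93.8), np.float64(0.0)), (369, np.float64(105.6), np.float64(-16.8)), (370, np.float64(106.5), np.float64(-17.0)), (380, np.float64(115.6), np.float64(-17.5))]
```

The wrist view shows the bar from (132,230) to the orange end at (371,220). The refined face centre is about (558,201,104.6) with yaw near 0, so I correct y by +2 mm and approach along the normal.

>>> arm_command:
  slide:
    - [0.6,0.05,0]
    - [1.6,0.1,0]
    - [2.9,0.15,0]
    - [4.3,0.2,0]
    - [5.6,0.2,0]
    - [6.8,0.2,0]
    - [7.8,0.2,0]
    - [8.5,0.2,0]
    - [8.9,0.2,0]
    - [9.2,0.2,0]
    - [9.4,0.2,0]
    - [9.5,0.2,0]
    - [9.5,0.2,0]
    - [9.5,0.2,0]
  turn:
    - [0,0,0]
    - [0,0,0]
    - [0,0,0]
    - [0,0,0]
    - [0,0,0]
    - [0,0,0]
    - [0,0,0]
    - [0,0,0]
    - [0,0,0]
    - [0,0,0]
    - [0,0,0]
    - [0,0,0]
    - [0,0,0]
    - [0,0,0]
  grip: [255,255,255,255,255,255,255,255,255,255,255,255,255,255]
  newtons: 55

```text
time_s: 10.07
ee_pos: [538.9, 261.3, 140.2]
ee_rot: [0.0, 60.0, 0.1]
force: [-0.3, 0.6, -3.1]
gripper_width: 29.6
```

```bash
cat > f.py <<'E'
from workcell import env
from h import *
import sys
s=env.state(); n=np.array([-.5,0,.8660254]);x=np.array([.8660254,0,.5]);B=np.array([558.2,201,104.5])
D=s['ee_pos']-B
print('t',round(s['time_s'],2),'face xyz of TCP',(D@x).round(2),D[1].round(2),(D@n-35).round(2),'F n,x,y',(s['force']@n).round(2),(s['force']@x).round(2),s['force'][1].round(2),'tool x·-n',np.degrees(np.arccos(min(1,-rot(s['ee_rot'])[:,0]@n))).round(2),s['gripper_width'])
E
python3 - <<'E'
import sys; sys.path.insert(0,'.')
from h import *
apply([9.5,.2,0],[0,0,0])
E
python3 f.py
```

```text
t 10.07 face xyz of TCP 1.14 60.29 5.52 F n,x,y -2.56 -1.87 0.61 tool x·-n 0.05 29.5913427873634
```

Now press slowly: to an expected 2 mm indentation first, then check the force.

>>> arm_command:
  slide:
    - [0.1,0,0]
    - [0.2,0,0]
    - [0.3,0,0]
    - [0.4,0,0]
    - [0.5,0,0]
    - [0.6,0,0]
    - [0.7,0,0]
    - [0.8,0,0]
    - [0.8,0,0]
    - [0.8,0,0]
  turn:
    - [0,0,0]
    - [0,0,0]
    - [0,0,0]
    - [0,0,0]
    - [0,0,0]
    - [0,0,0]
    - [0,0,0]
    - [0,0,0]
    - [0,0,0]
    - [0,0,0]
  grip: [255,255,255,255,255,255,255,255,255,255]

```text
time_s: 10.9
ee_pos: [542.8, 261.2, 132.9]
ee_rot: [-0.0, 60.0, 0.0]
force: [-4.2, 0.5, 1.6]
gripper_width: 29.9
```

```bash
python3 f.py
```

```text
t 10.9 face xyz of TCP 0.88 60.16 -2.68 F n,x,y 3.46 -2.84 0.48 tool x·-n 0.01 29.905668756121813
```

The normal force rose by about 5.9 N, so indentation is about 2.4 mm, and geometry says 2.7 mm. I press 4.5 mm further.

>>> arm_command:
  slide:
    - [0.1,0,0]
    - [0.2,0,0]
    - [0.3,0,0]
    - [0.4,0,0]
    - [0.45,0,0]
    - [0.45,0,0]
    - [0.45,0,0]
    - [0.45,0,0]
    - [0.45,0,0]
  turn:
    - [0,0,0]
    - [0,0,0]
    - [0,0,0]
    - [0,0,0]
    - [0,0,0]
    - [0,0,0]
    - [0,0,0]
    - [0,0,0]
    - [0,0,0]
  grip: [255,255,255,255,255,255,255,255,255]

```text
time_s: 11.65
ee_pos: [545.0, 261.1, 129.2]
ee_rot: [0.0, 60.0, 0.0]
force: [-6.2, 0.1, 6.5]
gripper_width: 29.7
```

```bash
python3 - <<'E'
from h import *
apply([.8,0,0],[0,0,0]);apply([.45,0,0],[0,0,0])
E
python3 f.py
python3 - <<'E'
from workcell import env
from h import *
s=env.state();print(s['effort'])
for c in ["scene","wrist"]:
    im,d=env.grab_frame(c); cv2.imwrite(f"pics/{c}4.png",im[:,:,::-1])
    cal=env.calibration(c); P=cloud(cal,d,wristT(cal,s) if c=="wrist" else None)
    n=np.array([-.5,0,.8660254]);x=np.array([.8660254,0,.5]);B=np.array([558.2,201,104.5])
    D=P-B; fx,fy,fz=D@x,D[...,1],D@n
    m=(abs(fz)<16)&(abs(fx)<25)&(fy<10)&(fy>-90); print(c,m.sum(),"bar fz",np.median(fz[m]))
    m=(fz>7)&(fz<20)&(abs(fx)<25)&(abs(fy-60)<50); q=P[m]; print("plate",len(q),np.median(fz[m]),np.percentile(fx[m],[1,99]),np.percentile(fy[m],[1,99]))
    if len(q)>50: A=np.c_[fx[m],fy[m],np.ones(m.sum())];print(np.linalg.lstsq(A,fz[m],rcond=None)[0])
E
python3 f.py
```

```text
t 11.65 face xyz of TCP 0.93 60.15 -6.96 F n,x,y 8.74 -2.12 0.14 tool x·-n 0.02 29.655767591709786
[ -1.82564255 -32.40011215 -20.45449734  -1.29818827  -1.6320464
  -0.03327813]
scene 1143 bar fz -7.6584487536725945
plate 343 12.101947676022558 [-21.36777349  20.02651038] [19.94691863 97.80028029]
[ 3.11392742e-03 -5.33963343e-04  1.21178824e+01]
wrist 11221 bar fz -7.239480349202705
plate 3116 12.461159159255025 [-20.19891977   1.24936306] [22.66115152 99.53991499]
[ 5.96992302e-02 -1.40429935e-03  1.32767579e+01]
t 11.75 face xyz of TCP 0.91 60.15 -6.96 F n,x,y 8.02 -2.64 -0.02 tool x·-n 0.02 29.6457337070607
```

View pics/wrist4.png

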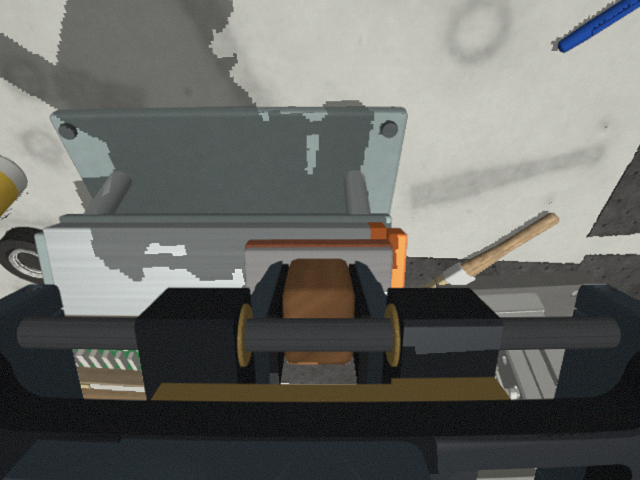

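View pics/scene4.png

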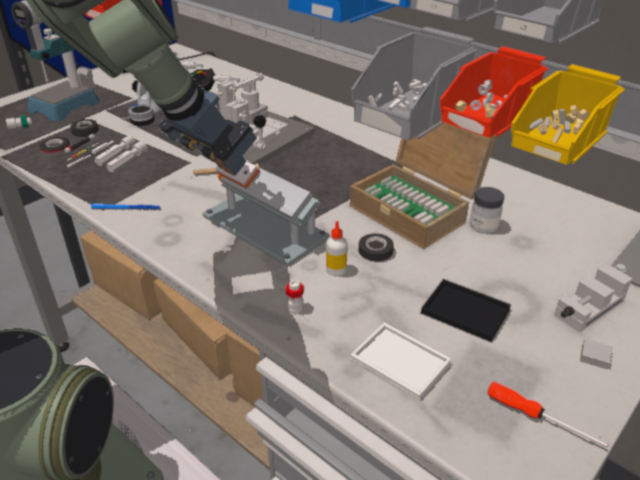

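The wrist view shows the stone flat on the bar, its end at the orange band (380,235). Depth puts the bar about 7.3 mm in, and force agrees at about 10.8 N. Starting the pass.

>>> arm_command:
  slide:
    - [0,-0.1,0]
    - [0,-0.3,0]
    - [0,-0.55,0]
    - [0,-0.8,0]
    - [0,-1.05,0]
    - [0,-1.3,0]
    - [0,-1.55,0]
    - [0,-1.8,0]
    - [0,-2.05,0]
    - [0,-2.3,0]
    - [0,-2.55,0]
    - [0,-2.8,0]
    - [0,-3.05,0]
    - [0,-3.3,0]
    - [0,-3.55,0]
    - [0,-3.8,0]
    - [0,-4.05,0]
    - [0,-4.3,0]
    - [0,-4.5,0]
    - [0,-4.6,0]
  turn:
    - [0,0,0]
    - [0,0,0]
    - [0,0,0]
    - [0,0,0]
    - [0,0,0]
    - [0,0,0]
    - [0,0,0]
    - [0,0,0]
    - [0,0,0]
    - [0,0,0]
    - [0,0,0]
    - [0,0,0]
    - [0,0,0]
    - [0,0,0]
    - [0,0,0]
    - [0,0,0]
    - [0,0,0]
    - [0,0,0]
    - [0,0,0]
    - [0,0,0]
  grip: [255,255,255,255,255,255,255,255,255,255,255,255,255,255,255,255,255,255,255,255]

```text
time_s: 13.42
ee_pos: [547.2, 217.7, 131.2]
ee_rot: [0.6, 59.7, 0.7]
force: [-4.3, 5.1, 6.4]
gripper_width: 29.9
```

```bash
python3 - <<'E'
from h import *
apply([0,-4.6,0],[0,0,0]);print(load()[0])
E
python3 f.py
```

```text
[545.15594772 215.11972573 128.88572871]
t 13.42 face xyz of TCP 3.82 16.69 -6.35 F n,x,y 7.67 -0.52 5.08 tool x·-n 0.49 29.87389871458607
```

>>> arm_command:
  slide:
    - [0,-0.1,0]
    - [0,-0.3,-0.05]
    - [0,-0.55,-0.1]
    - [0,-0.8,-0.1]
    - [0,-1.05,-0.1]
    - [0,-1.3,-0.1]
    - [0,-1.55,-0.1]
    - [0,-1.8,-0.1]
    - [0,-2.05,-0.1]
    - [0,-2.3,-0.1]
    - [0,-2.55,-0.1]
    - [0,-2.8,-0.1]
    - [0,-3.05,-0.1]
    - [0,-3.3,-0.1]
    - [0,-3.55,-0.1]
    - [0,-3.8,-0.1]
    - [0,-4.05,-0.1]
    - [0,-4.3,-0.1]
    - [0,-4.5,-0.1]
    - [0,-4.6,-0.1]
  turn:
    - [0,0,0]
    - [0,0,0]
    - [0,0,0]
    - [0,0,0]
    - [0,0,0]
    - [0,0,0]
    - [0,0,0]
    - [0,0,0]
    - [0,0,0]
    - [0,0,0]
    - [0,0,0]
    - [0,0,0]
    - [0,0,0]
    - [0,0,0]
    - [0,0,0]
    - [0,0,0]
    - [0,0,0]
    - [0,0,0]
    - [0,0,0]
    - [0,0,0]
  grip: [255,255,255,255,255,255,255,255,255,255,255,255,255,255,255,255,255,255,255,255]

```text
time_s: 15.08
ee_pos: [546.4, 171.3, 130.7]
ee_rot: [0.5, 59.6, 0.6]
force: [-5.0, 6.3, 6.8]
gripper_width: 29.6
```

```bash
python3 - <<'E'
from h import *
apply([0,-4.6,-.1],[0,0,0]);print(load()[0])
E
python3 f.py
```

```text
[544.30678109 169.11929825 128.39625134]
t 15.08 face xyz of TCP 2.9 -29.73 -6.46 F n,x,y 8.34 -0.93 6.32 tool x·-n 0.47 29.60745219599686
```

>>> arm_command:
  slide:
    - [0,-0.1,0]
    - [0,-0.3,0]
    - [0,-0.55,0]
    - [0,-0.8,0]
    - [0,-1.05,0]
    - [0,-1.3,0]
    - [0,-1.55,0]
    - [0,-1.8,0]
    - [0,-2.05,0]
    - [0,-2.3,0]
    - [0,-2.55,0]
    - [0,-2.75,0]
    - [0,-2.85,0]
    - [0,-2.9,0]
    - [0,-2.9,0]
    - [0,-2.9,0]
    - [0,-2.9,0]
  turn:
    - [0,0,0]
    - [0,0,0]
    - [0,0,0]
    - [0,0,0]
    - [0,0,0]
    - [0,0,0]
    - [0,0,0]
    - [0,0,0]
    - [0,0,0]
    - [0,0,0]
    - [0,0,0]
    - [0,0,0]
    - [0,0,0]
    - [0,0,0]
    - [0,0,0]
    - [0,0,0]
    - [0,0,0]
  grip: [255,255,255,255,255,255,255,255,255,255,255,255,255,255,255,255,255]

```text
time_s: 16.5
ee_pos: [546.4, 141.9, 130.6]
ee_rot: [0.4, 59.7, 0.5]
force: [-3.7, 4.1, 7.3]
gripper_width: 30.1
```

```bash
python3 - <<'E'
from h import *
apply([0,-2.9,0],[0,0,0]);print(load()[0])
E
python3 f.py
python3 - <<'E'
from workcell import env
from h import *
s=env.state()
for c in ["wrist","scene"]:
    im,d=env.grab_frame(c); cv2.imwrite(f"pics/{c}5.png",im[:,:,::-1])
    cal=env.calibration(c); P=cloud(cal,d,wristT(cal,s) if c=="wrist" else None)
    n=np.array([-.5,0,.8660254]);x=np.array([.8660254,0,.5]);B=np.array([558.2,201,104.5])
    D=P-B; fx,fy,fz=D@x,D[...,1],D@n
    m=(abs(fz)<16)&(abs(fx)<25)&(fy>0)&(fy<90); print(c,m.sum(),"bar fz",np.median(fz[m]))
    m=(fz>9)&(fz<20)&(abs(fx)<30)&(abs(fy+60)<60); q=P[m]
    if len(q)>50:print("plate",len(q),np.median(fz[m]),np.percentile(fx[m],[1,99]),np.percentile(fy[m],[1,99]))
E
```

```text
[544.31742444 140.11930096 128.40285907]
t 16.5 face xyz of TCP 2.81 -59.1 -6.54 F n,x,y 8.14 0.45 4.05 tool x·-n 0.42 30.05957457298865
wrist 10433 bar fz -7.255187734277286
plate 2979 12.837908920199935 [-18.15768035   3.75267347] [-96.40415069 -19.59566421]
scene 472 bar fz -7.292938447778912
plate 361 12.356001069794488 [-19.43884684  22.36688762] [-98.88321695 -22.26068618]
```

View pics/wrist5.png

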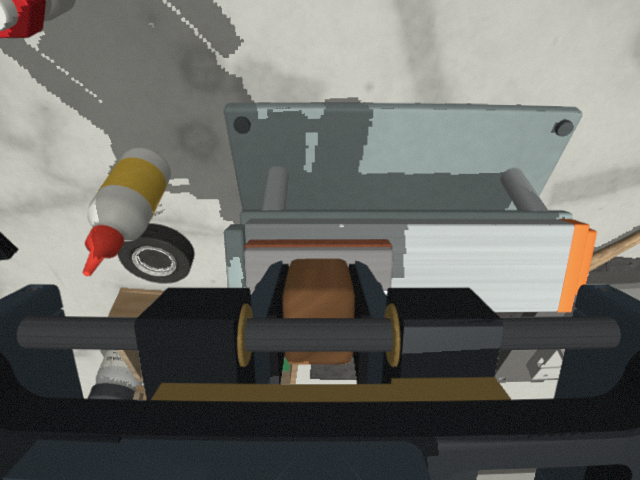

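The wrist view shows the stone at the far end, its left edge (246,260) flush with the bar's end (about 245,230). The bar is still about 7.3 mm in. Now I lift off along the normal.

>>> arm_command:
  slide:
    - [-0.3,0,0]
    - [-0.7,0,0]
    - [-1.2,0,0]
    - [-1.8,0,0]
    - [-2.6,0,0]
    - [-3.6,0,0]
    - [-4.8,0,0]
    - [-6.2,0,0]
    - [-7.6,0,0]
    - [-9,0,0]
    - [-10.2,0,0]
    - [-11,0,0]
    - [-11.4,0,0]
    - [-11.5,0,0]
    - [-11.5,0,0]
  turn:
    - [0,0,0]
    - [0,0,0]
    - [0,0,0]
    - [0,0,0]
    - [0,0,0]
    - [0,0,0]
    - [0,0,0]
    - [0,0,0]
    - [0,0,0]
    - [0,0,0]
    - [0,0,0]
    - [0,0,0]
    - [0,0,0]
    - [0,0,0]
    - [0,0,0]
  grip: [255,255,255,255,255,255,255,255,255,255,255,255,255,255,255]

```text
time_s: 17.85
ee_pos: [486.6, 140.1, 228.0]
ee_rot: [-0.0, 60.0, 0.0]
force: [-0.2, 1.5, -3.2]
gripper_width: 29.9
```

Run:
```python
from h import *
from workcell import env
apply([-11.5,0,0],[0,0,0]);print(load()[0]); s=env.state(); print(s['ee_pos'],s['force'],s['gripper_width'])
plan([616,-219,230],down(99)); plan([616,-100,240],down(99))
```

```text
[486.82217907 140.12089266 227.99852544]
[486.59685784 140.05456524 227.97454801] [-0.21104138  1.50823035 -3.23603219] 29.935551778206374
slide [6.286, -35.917, 11.272] turn [-0.1531, 0.5225, 0.0412]
slide [5.419, -24.017, 11.777] turn [-0.1531, 0.5225, 0.0412]
```

>>> arm_command:
  slide:
    - [0.1,-0.6,0.2]
    - [0.3,-1.8,0.6]
    - [0.6,-3.5,1.1]
    - [1,-5.5,1.7]
    - [1.3,-7.6,2.4]
    - [1.7,-9.8,3.1]
    - [2.1,-12,3.8]
    - [2.5,-14.3,4.5]
    - [2.9,-16.6,5.2]
    - [3.3,-18.9,5.9]
    - [3.7,-21.2,6.7]
    - [4.1,-23.5,7.4]
    - [4.5,-25.8,8.1]
    - [4.9,-28.1,8.8]
    - [5.3,-30.3,9.5]
    - [5.7,-32.4,10.2]
    - [6,-34.2,10.7]
    - [6.2,-35.3,11.1]
    - [6.3,-35.8,11.3]
    - [6.3,-35.9,11.3]
  turn:
    - [0,0,0]
    - [-0.006,0.02,0.002]
    - [-0.015,0.05,0.004]
    - [-0.024,0.08,0.006]
    - [-0.034,0.115,0.009]
    - [-0.044,0.15,0.012]
    - [-0.054,0.185,0.015]
    - [-0.064,0.22,0.017]
    - [-0.075,0.255,0.02]
    - [-0.085,0.29,0.023]
    - [-0.095,0.325,0.026]
    - [-0.105,0.36,0.028]
    - [-0.116,0.395,0.031]
    - [-0.126,0.43,0.034]
    - [-0.135,0.46,0.036]
    - [-0.142,0.485,0.038]
    - [-0.148,0.505,0.04]
    - [-0.152,0.518,0.041]
    - [-0.153,0.5225,0.041]
    - [-0.153,0.5225,0.041]
  grip: [255,255,255,255,255,255,255,255,255,255,255,255,255,255,255,255,255,255,255,255]

```text
time_s: 19.52
ee_pos: [616.9, -219.9, 228.4]
ee_rot: [167.3, 89.9, 176.3]
force: [-0.7, -0.3, -3.1]
gripper_width: 29.9
```

>>> arm_command:
  slide:
    - [0,0,0]
    - [0,0,0]
    - [0,0,0]
  turn:
    - [0,0,0]
    - [0,0,0]
    - [0,0,0]
  grip: [255,255,255]

```text
time_s: 19.77
ee_pos: [615.9, -218.0, 230.1]
ee_rot: [76.9, 90.0, 85.9]
force: [0.1, -0.9, -2.1]
gripper_width: 30.0
```

Run:
```python
from workcell import env
from h import *
apply([6.3,-35.9,11.3],[-.153,.5225,.041]); print(load()[0])
s=env.state(); print(s['time_s'],s['ee_pos'],s['force'],s['gripper_width'],s['qpos'].round(1)); print(rot(s['ee_rot']).round(3).tolist())
for c in ["wrist","scene","side"]:
    im,d=env.grab_frame(c); cv2.imwrite(f"pics/{c}6.png",im[:,:,::-1])
    cal=env.calibration(c); P=cloud(cal,d,wristT(cal,s) if c=="wrist" else None)
    X,Y,Z=[P[...,i] for i in range(3)]
    g=(abs(X-616)<75)&(abs(Y+219)<85)
    t=g&(im.max(-1)<60)&(Z<21)&(Z>2); q=P[t]
    if len(q)>50: print(c,"tray",len(q),cv2.minAreaRect(q[:,:2].astype(np.float32)))
    if c!="wrist":
        t=g&(Z>205)&(Z<218); q=P[t]; print("plate",len(q),cv2.minAreaRect(q[:,:2].astype(np.float32)),np.median(q[:,2]) )
        t=g&(Z>180)&(Z<205); q=P[t]; print("low",len(q),np.percentile(q[:,2],[1,99]))
```

```text
[ 616.31489078 -218.83115607  230.01454265]
19.7667 [ 615.94184383 -217.99376189  230.13056802] [ 0.13602778 -0.91458501 -2.07141594] 29.959307108700916 [ -20.5   25.3   77.7    0.    77.1 -119.5]
[[0.0, -0.157, 0.988], [0.0, 0.988, 0.157], [-1.0, 0.0, 0.0]]
wrist tray 7416 ((609.2818603515625, -219.99880981445312), (73.79309844970703, 121.10334014892578), 8.74432373046875)
scene tray 2743 ((614.4537353515625, -219.87286376953125), (90.72718048095703, 121.4151382446289), 9.58204174041748)
plate 794 ((615.687255859375, -218.3407745361328), (48.10386276245117, 80.70073699951172), 11.239990234375) 213.32170182755598
low 386 [193.73922767 204.89771674]
side tray 3485 ((616.3656005859375, -220.22491455078125), (88.57755279541016, 121.57347106933594), 9.561455726623535)
plate 908 ((616.241455078125, -218.450439453125), (45.777408599853516, 81.3136215209961), 10.65609073638916) 215.0974240493428
low 253 [196.09327948 204.89954423]
```

View pics/wrist6.png

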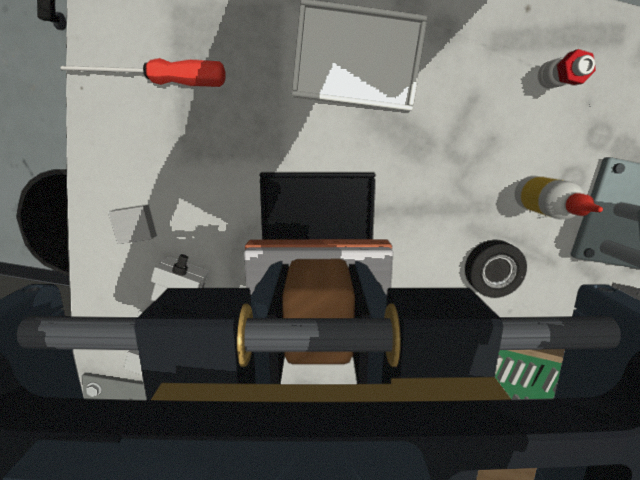

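View pics/side6.png

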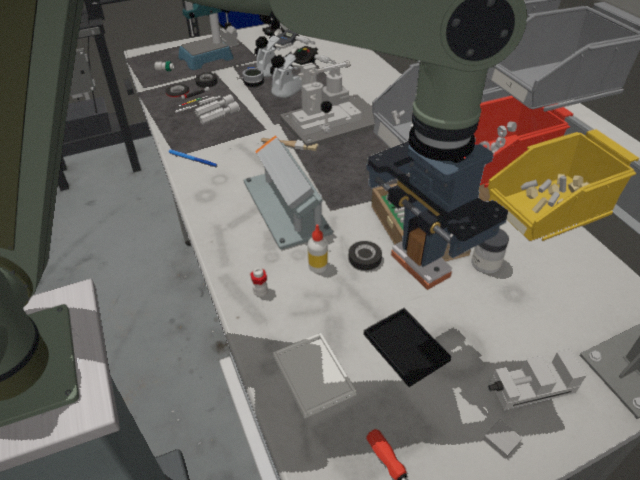

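Both views show the lap level and centred over the black tray to within about 2 mm, with the bystanders where they were. Lowering.

>>> arm_command:
  slide:
    - [0.6,0,0]
    - [1.6,0,0]
    - [3,0,0]
    - [4.7,0,0]
    - [6.5,0,0]
    - [8.3,0,0]
    - [10.1,0,0]
    - [11.9,0,0]
    - [13.5,0,0]
    - [15,0,0]
    - [16.2,0,0]
    - [17.1,0,0]
    - [17.7,0,0]
    - [18.1,0,0]
    - [18.4,0,0]
    - [18.6,0,0]
    - [18.7,0,0]
    - [18.7,0,0]
    - [18.7,0,0]
    - [18.7,0,0]
  turn:
    - [0,0,0]
    - [0,0,0]
    - [0,0,0]
    - [0,0,0]
    - [0,0,0]
    - [0,0,0]
    - [0,0,0]
    - [0,0,0]
    - [0,0,0]
    - [0,0,0]
    - [0,0,0]
    - [0,0,0]
    - [0,0,0]
    - [0,0,0]
    - [0,0,0]
    - [0,0,0]
    - [0,0,0]
    - [0,0,0]
    - [0,0,0]
    - [0,0,0]
  grip: [255,255,255,255,255,255,255,255,255,255,255,255,255,255,255,255,255,255,255,255]

```text
time_s: 21.58
ee_pos: [616.6, -219.0, 43.4]
ee_rot: [-37.1, 89.9, -28.1]
force: [0.3, -0.1, -2.7]
gripper_width: 29.7
```

>>> arm_command:
  slide:
    - [0.1,0,0]
    - [0.2,0,0]
    - [0.3,0,0]
    - [0.35,0,0]
    - [0.35,0,0]
    - [0.35,0,0]
  turn:
    - [0,0,0]
    - [0,0,0]
    - [0,0,0]
    - [0,0,0]
    - [0,0,0]
    - [0,0,0]
  grip: [255,255,255,255,255,255]

```text
time_s: 22.08
ee_pos: [616.5, -218.9, 39.9]
ee_rot: [-39.3, 90.0, -30.3]
force: [-1.0, -0.2, 1.8]
gripper_width: 29.5
```

It is seated: z force went from −2.7 to +1.8 N. Release.

>>> arm_command:
  slide:
    - [0,0,0]
    - [0,0,0]
    - [0,0,0]
    - [0,0,0]
    - [0,0,0]
    - [0,0,0]
    - [0,0,0]
    - [0,0,0]
    - [0,0,0]
    - [0,0,0]
  turn:
    - [0,0,0]
    - [0,0,0]
    - [0,0,0]
    - [0,0,0]
    - [0,0,0]
    - [0,0,0]
    - [0,0,0]
    - [0,0,0]
    - [0,0,0]
    - [0,0,0]
  grip: [0,0,0,0,0,0,0,0,0,0]

```text
time_s: 22.92
ee_pos: [616.3, -218.9, 39.5]
ee_rot: [-92.0, 90.0, -83.0]
force: [0.2, 0.4, -0.8]
gripper_width: 90.5
```

>>> arm_command:
  slide:
    - [-0.3,0,0]
    - [-1,0,0]
    - [-2.2,0,0]
    - [-4,0,0]
    - [-6,0,0]
    - [-8,0,0]
    - [-10,0,0]
    - [-12,0,0]
    - [-14,0,0]
    - [-15.5,0,0]
    - [-16,0,0]
    - [-16,0,0]
    - [-16,0,0]
  turn:
    - [0,0,0]
    - [0,0,0]
    - [0,0,0]
    - [0,0,0]
    - [0,0,0]
    - [0,0,0]
    - [0,0,0]
    - [0,0,0]
    - [0,0,0]
    - [0,0,0]
    - [0,0,0]
    - [0,0,0]
    - [0,0,0]
  grip: [0,0,0,0,0,0,0,0,0,0,0,0,0]

```text
time_s: 24.0
ee_pos: [616.0, -218.7, 199.5]
ee_rot: [-97.1, 90.0, -88.1]
force: [0.3, 0.4, -1.0]
gripper_width: 91.3
```

Run:
```python
from workcell import env
from h import *
s=env.state(); print(s['time_s'],s['ee_pos'],s['force'],s['gripper_width'])
for c in ["wrist","scene","side"]:
    im,d=env.grab_frame(c); cv2.imwrite(f"pics/{c}7.png",im[:,:,::-1])
    cal=env.calibration(c); P=cloud(cal,d,wristT(cal,s) if c=="wrist" else None)
    X,Y,Z=[P[...,i] for i in range(3)]
    g=(abs(X-616)<75)&(abs(Y+219)<85)
    for nm,a,b in [("grip",64,78),("plate",21,29)]:
        t=g&(Z>a)&(Z<b); q=P[t]
        if len(q)>20: print(c,nm,len(q),np.median(q[:,2]).round(1),cv2.minAreaRect(q[:,:2].astype(np.float32)))
    if c!="wrist":
        n=np.array([-.5,0,.8660254]);x=np.array([.8660254,0,.5]);D=P-np.array([558.2,201,104.5])
        m=(abs(D@n)<16)&(abs(D@x)<25)&(abs(D[...,1])<90);print("bar fz",np.median((D@n)[m]))
        for l in ["oil_bottle","coupling_d","ring_gauge_a"]: print(l,[(np.round(r["point"]),round(r["p"],2)) for r in env.search_frame(c,l)][:1])
```

```text
24.0 [ 616.04435829 -218.74070544  199.54624502] [ 0.33496087  0.42368609 -0.98048788] 91.34033536340583
wrist grip 1411 69.2 ((616.1846313476562, -218.0725555419922), (34.761260986328125, 29.195180892944336), 8.54109001159668)
wrist plate 2160 24.5 ((616.3842163085938, -217.95669555664062), (41.52505874633789, 77.9754867553711), 9.081233024597168)
scene grip 293 68.0 ((615.9224853515625, -219.2369384765625), (38.586063385009766, 30.205448150634766), 8.716069221496582)
scene plate 594 23.6 ((614.7899169921875, -219.18629455566406), (46.16600036621094, 79.25882720947266), 10.249624252319336)
bar fz -0.6853833545847778
oil_bottle []
coupling_d [(array([428., -18.,  35.]), 0.59)]
ring_gauge_a [(array([644., -14.,  14.]), 0.85)]
side grip 385 70.0 ((617.5133666992188, -219.73812866210938), (36.185768127441406, 30.352025985717773), 10.702603340148926)
side plate 596 25.0 ((617.0026245117188, -219.2379150390625), (42.85053634643555, 79.67583465576172), 10.154555320739746)
bar fz -0.21222916328170313
oil_bottle [(array([554.,  -4.,  50.]), 0.61)]
coupling_d [(array([432., -14.,  40.]), 0.9)]
ring_gauge_a [(array([641., -19.,  18.]), 0.75)]
```

View pics/wrist7.png

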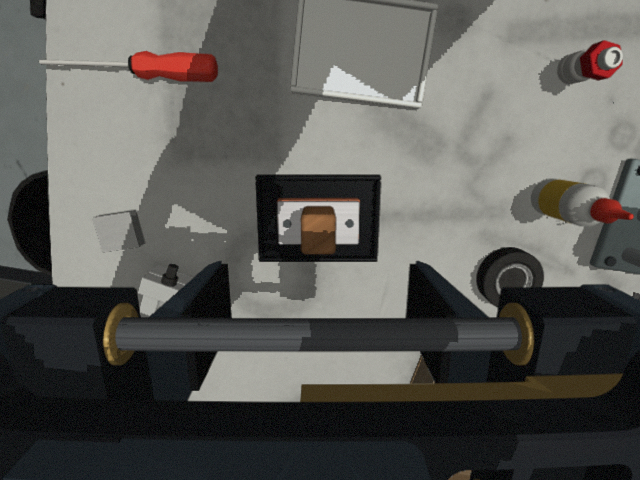

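View pics/scene7.png

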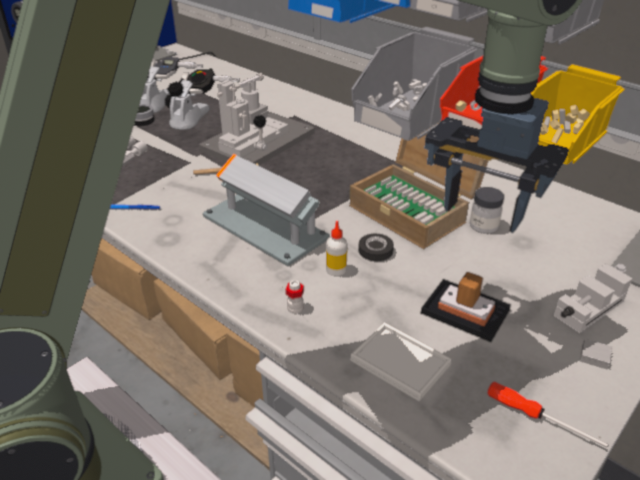

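The wrist view shows the lap lying centred in the black tray at (318,220). The scene view shows the bar sprung back and the bottle (337,250), coupling (295,297) and ring gauge (376,247) at their starting pixels. The gripper is clear, so I hand in.

```bash
python3 -c "
from workcell import env
print(env.job_done())"
```

```text
the job is handed in; nothing more can be done
None
```

I did the whole job in one attempt and handed it in at about 24 s of the 61 s allowed; `env.job_done()` gives no verdict.

- **Pressing and pass:** I set the lap down at the orange end at y ≈ +60 mm and pressed the bar in about 7 mm. Force (10.8 N) and depth (7.2–7.7 mm) agreed on that. I then slid it in one pass to y ≈ −59 mm. During the pass, the tool position put the bar about 6.4–6.5 mm in. Depth at the far end put it at about 7.3 mm.
- **Drift:** While sliding, the tool moved up to 3.8 mm up the slope, inside the 15 mm tolerance. I corrected 1 mm of it.
- **Final checks:** The lap lies flat, released and within about 2 mm of the tray's centre, with its plate top at z ≈ 24–25 mm. The bar is back to free within 1 mm, and the gripper is open and well clear.
- **Bystanders:** The coupling and ring gauge measured within about 5 mm of their first positions. The network missed the oil bottle in the last scene picture, but the side camera placed it within about 5 mm, and by eye it had not moved.

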